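Clear the catch tray and meter two vials from the dispenser

ROBOT

A 6-joint arm with a two-finger parallel gripper is mounted at the origin on the work surface. World frame = base frame: x ahead of the robot, y to its left, z up, the work surface at z = 0. Lengths are in m, angles in rad, forces in N, time in s.
With the tool pointing down it reaches from about 0.325 to 0.925 m from the base axis. Payload 3.1 kg.
Tool frame: the origin (TCP) lies midway between the tips of the shut fingers; the grasp point (between the pads) lies 19 mm behind it (grip_depth is the distance from the TCP to the grasp point, in m); z points along the fingers, y is the direction in which the jaws open and shut (so a half turn about z gives the same grasp; the last joint's range is limited). The gripper opens to 85 mm and grips with 20 to 120 N. Pads are 22 mm wide; open, the fingers measure 114 mm over their backs; the gripper's body (76 mm by 85 mm) begins 54 mm behind the grasp point. The pads swing forward as they close: fully open they stand 13 mm farther back than shut.
Start: joints at [-1.295, 0.217, 1.613, -0, 1.311, -0.112], TCP at [0.236, -0.579, 0.231] pointing down, gripper open.
Joint ranges: [-2.75, 2.75], [-0.78, 2.1], [0.31, 2.55], [-1.13, 4.27], [0.13, 2.63], [-2.58, 2.58]. Speed limits (rad/s): [2.79, 2.79, 3.14, 3.14, 3.14, 3.14].

INTERFACE

Orientations are given as a rotation vector (axis times angle).
In Python, from plant import * gives the robot as it stands. The module is installed in compiled form; this text tells all that it offers. Calls block until the motion is done:
- move_pose(position, orientation): joint-space move of the TCP to a pose.
- line_to(position, vel=0.15, ori=None, stop_force=None): straight line of the TCP; ori=None keeps the orientation; vel is the mean speed in m/s. With stop_force (N) it stops when the force on the tool has changed by that much, and returns True; else False.
- set_joints(angles): joint-space move.
- open_jaws() and grab(): open the fingers fully, or close them until they stop; the grip force is fixed at half the most.
- dwell(seconds).
- ik(position, orientation): joint angles nearest the present ones, or None.
- capture(name): name is "scene" or "top" or "wrist"; returns a dict with "img" (400x640x3 uint8, red, green, blue), "fx", "fy", "cx", "cy" (pixels), "rvec" (rotation vector, rad) and "tvec" (3), from world to camera coordinates, as OpenCV has them; the wrist camera has in their place "tool_from_camera" (4x4, takes a point from camera to tool coordinates, whose origin is the TCP and whose axes are the flange's). Camera axes: x right, y down, z forward; pixel columns grow to the right and rows downward; lengths in m; the calibration is good to about 2 mm. A picture is of the moment at which its call begins: read the wrist's pose just before it. There is no depth.
A pose or a line that the arm cannot do raises IKError and nothing moves.
- hand_in(): hands the job in, once; it reports no verdict.
Readings, each from a call of its own:
- read_time(): time.
- read_joint_positions(): joint angles.
- read_qvel(): joint speeds.
- read_effort(): joint torques, N m.
- read_eef_pos(): TCP position.
- read_orientation(): TCP orientation.
- read_contact_force(): force on the tool from outside, world axes, zero at the start.
- read_wrist_torque(): the same for the moment, N m.
- read_width(): opening from 0.0 (shut) to 1.0 (fully open).
Only numpy, scipy, OpenCV 4.12 (cv2) and the standard library are available. Lean on these libraries where they do the work, as an engineer would, in place of code of your own. Each camera call takes 0.05 s, during which the arm holds its last target.

TASK

Two bottles have been left in the catch tray of the vial dispenser, in the way of its slide gate: first move both onto the black mat and stand them there upright, beside the cup. Then pull the gate only partway out, so that the two vials of the back bay (the one farthest from the gate's tab) roll down into the catch tray while the other four stay in their bays, and push the gate fully shut again. Do not tip a bottle over, and leave the other things on the bench where they are.

Things in the scene. Friction and masses are not known exactly. Their poses are not given: they have to be found in the camera images.
- dispenser: Fixed vial dispenser, aluminium and clear plastic. Origin on the table under its middle bay; z up; -x points from the bays to the catch tray, the way the gate pulls out. Bay housing: x -70 to 80, y +-56, top z 212 mm, open above. Under the bays a ramp runs down to the tray.
- bays (a point): Middle of the row of three bays, at gate level, dispenser (0, 0, 131) mm, axes as the dispenser. Bay centres at x +42 (back), 0, -42 mm (front); each bay 38 (x) by 76 mm (y), dividers 4 mm. Each holds two vials lying along y, one on the other, on the gate.
- tray (a point): Middle of the catch tray's floor, dispenser (-200, 0, 4) mm, axes as the dispenser. Open tray, inside x +-130, y +-63 mm, walls 4 mm thick with their rim 28 mm above the floor.
- gate (a joint): Slide gate, a steel plate under the bays. 0 = shut, grows (m) as it is pulled along the dispenser's -x, stop at 0.110; stays where left (1.5 N friction plus the vials' drag). At 0.042 the back bay is wholly open, the middle one still covered; vials drop when their bay is open by 33 mm; from 0.075 the middle bay's drop too. May start 8 mm ajar.
- gate_tab (a point): Grip point in the middle of the gate's black upright tab: 12 mm thick along the dispenser's x, 40 mm wide along its y; its top is 18 mm above this point, its foot on the 76 mm wide gate plate 37 mm below. Gate shut, it is at dispenser (-135, 0, 168) mm, 60 mm clear of the bay housing. Can be pinched from above either way.
- mat: Fixed black rubber bench mat flat on the table, 190 mm along its x, 300 mm along its y, 3 mm thick; origin in its middle on the table. An empty white cup stands on it and stays.
- round_bottle_c (a point): Round white plastic bottle standing in the catch tray, 60 mm diameter, 180 mm high, grey cap 44 mm diameter and 40 mm high on top; 0.2 to 0.42 kg. Point on its axis, 90 mm above its base; z is its axis. Cap spans 50 to 90 mm above the point.
- square_bottle_c (a point): Square white plastic bottle standing in the catch tray, 54 x 54 mm (sides along its x and y), 180 mm high, round grey cap 44 mm diameter and 40 mm high on top; 0.2 to 0.42 kg. Point on its axis, 90 mm above its base; z is its axis. Cap spans 50 to 90 mm above the point.
- jar_c (a point): Bystander: white cup without handle, 60 mm rim, 85 mm high, standing on the mat; point on its axis, about half-way up.
- cylinder_c (a point): Bystander: glass measuring cylinder, 190 mm high, 36 mm wide, foot 60 mm, standing between the tray and the mat; point on its axis half-way up.
- beaker_c (a point): Bystander: glass beaker, 72 mm rim, 95 mm high, beside the catch tray on the far side from the robot; point on its axis half-way up.
- tape_c (a point): Bystander: roll of paper tape lying flat, 100 mm diameter, 36 mm high, beside the catch tray on the robot's side; point in its centre.
- dumbbell_c (a point): Bystander: small dumbbell, 170 mm long along its y, 56 mm high, on the far part of the table; point in its centre.
- screwdriver: Bystander: screwdriver 180 mm long lying on the near part of the table; origin under its middle, x along it.
- vial_back_low_c (a point): Plain capped sample vial, 32 mm diameter, 68 mm long along its y, 30 g; at the start the lower one in the back bay. Point at its centre.
- vial_back_high_c (a point): Plain capped sample vial, 32 mm diameter, 68 mm long along its y, 30 g; at the start the upper one in the back bay. Point at its centre.
- vial_mid_low_c (a point): Plain capped sample vial, 32 mm diameter, 68 mm long along its y, 30 g; at the start the lower one in the middle bay. Point at its centre.
- vial_mid_high_c (a point): Plain capped sample vial, 32 mm diameter, 68 mm long along its y, 30 g; at the start the upper one in the middle bay. Point at its centre.
- vial_front_low_c (a point): Plain capped sample vial, 32 mm diameter, 68 mm long along its y, 30 g; at the start the lower one in the front bay. Point at its centre.
- vial_front_high_c (a point): Plain capped sample vial, 32 mm diameter, 68 mm long along its y, 30 g; at the start the upper one in the front bay. Point at its centre.
Not all that is in view belongs to the job. Leave any purple look-alike of the part that bears round_bottle_c alone. What is shaped like the part that bears vial_back_high_c but brown is not meant.

How it is judged:
By the outcome, as a careful person would: the job done as asked, in the order asked, and still so for the second after the job is handed in, with the robot touching nothing.
It also fails if it takes over 72 s, if anything falls off the work surface, if the arm or the gripper's body presses on something with over 40 N, if the wrist force passes 120 N, or if a joint passes its speed limit or range.

## Working session

There is one attempt and no reset: what is moved stays moved. The work goes in short steps, each a Python script; the robot and the scene stay as the last script left them, time stands still between calls to the robot, and variables do not carry over. Pictures are saved under pics/ and viewed, and the job is handed in when it is done.

```bash
mkdir -p pics && python3 - <<'E'
from plant import *
import cv2,pickle
print(read_time())
d={}
for n in("scene","top","wrist"):
    c=capture(n); d[n]=c
    cv2.imwrite(f"pics/{n}0.png",c["img"][:,:,::-1])
    print(n,{k:v for k,v in c.items() if k!="img"})
d['eef']=(read_eef_pos(),read_orientation());print(d['eef'],read_time())
pickle.dump(d,open("c0.pkl","wb"))
E
```

```text
0.0
scene {'fx': 396.7255473326744, 'fy': 396.7255473326744, 'cx': 317.0313824931089, 'cy': 197.92876021878428, 'rvec': array([ 1.03992723,  2.53915971, -0.87003646]), 'tvec': array([ 0.37467998, -0.26670562,  1.45613444])}
top {'fx': 494.67380362865777, 'fy': 494.67380362865777, 'cx': 315.0894722349304, 'cy': 199.36339183025328, 'rvec': array([ 2.14915092, -2.21061414,  0.0605393 ]), 'tvec': array([0.09950278, 0.56284296, 1.55267864])}
wrist {'fx': 314.23351827000624, 'fy': 314.23351827000624, 'cx': 324.59549468487376, 'cy': 195.3572562845704, 'tool_from_camera': array([[ 2.43711448e-04, -9.44012949e-01, -3.29908310e-01,
         8.47512799e-02],
       [ 9.99999483e-01,  5.55706318e-04, -8.51396068e-04,
        -5.92389414e-04],
       [ 9.87061045e-04, -3.29907932e-01,  9.44012596e-01,
        -1.42144907e-01],
       [ 0.00000000e+00,  0.00000000e+00,  0.00000000e+00,
         1.00000000e+00]])}
(array([ 0.23616657, -0.57798788,  0.23027142]), array([-3.08093352e+00, -6.04976164e-01,  3.23534176e-04])) 0.15
```

View pics/scene0.png

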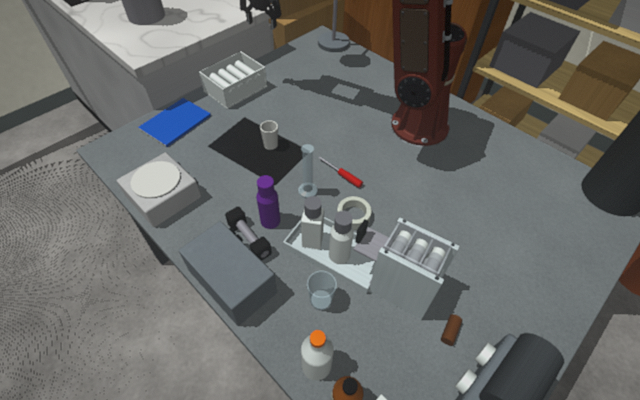

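View pics/top0.png

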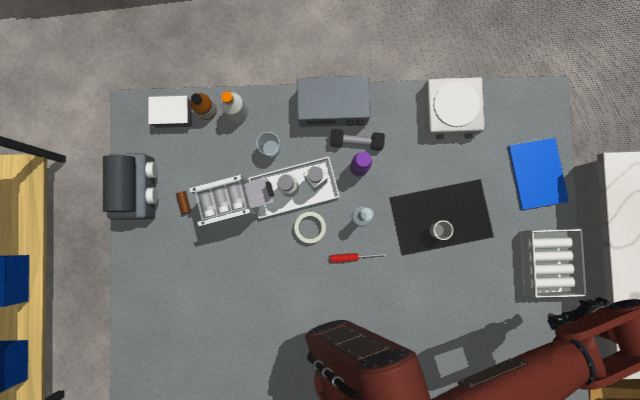

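View pics/wrist0.png

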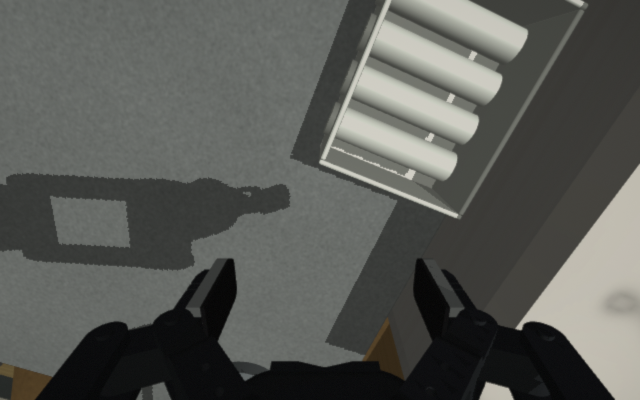

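```bash
cat > h.py <<'E'
import numpy as np,cv2,pickle
from scipy.spatial.transform import Rotation as R
def cam(c):
    return R.from_rotvec(c["rvec"]).as_matrix(),np.array(c["tvec"])
def proj(c,P):
    M,t=cam(c);q=(M@np.atleast_2d(P).T).T+t
    return np.c_[c["fx"]*q[:,0]/q[:,2]+c["cx"],c["fy"]*q[:,1]/q[:,2]+c["cy"]]
def unproj(c,px,z):
    M,t=cam(c);px=np.atleast_2d(px).astype(float);out=[]
    o=-M.T@t
    for u,v in px:
        d=M.T@np.array([(u-c["cx"])/c["fx"],(v-c["cy"])/c["fy"],1])
        out.append(o+d*(z-o[2])/d[2])
    return np.array(out)
E
python3 - <<'E'
from h import *
d=pickle.load(open("c0.pkl","rb"))
a=d["top"]["img"][120:260,170:510];cv2.imwrite("pics/topc.png",cv2.resize(a,None,fx=2.35,fy=2.35,interpolation=cv2.INTER_CUBIC)[:,:,::-1])
a=d["scene"]["img"][150:330,220:470];cv2.imwrite("pics/scenec.png",cv2.resize(a,None,fx=3.2,fy=3.2,interpolation=cv2.INTER_CUBIC)[:,:,::-1])
for n in("top","scene"):
    M,t=cam(d[n]);print(n,-M.T@t)
E
```

```text
top [0.45721689 0.06442974 1.58880631]
scene [1.05835738 0.51253832 0.974181  ]
```

View pics/topc.png

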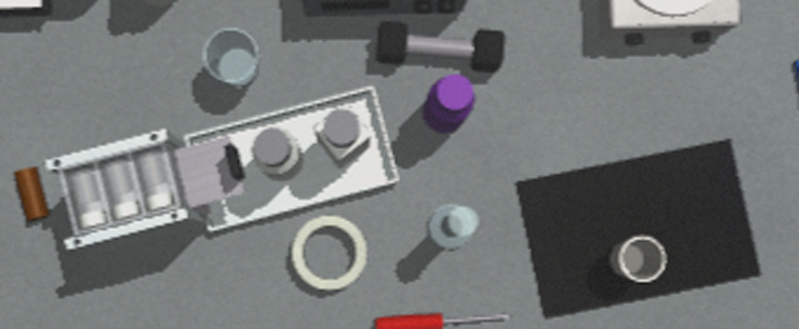

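View pics/scenec.png

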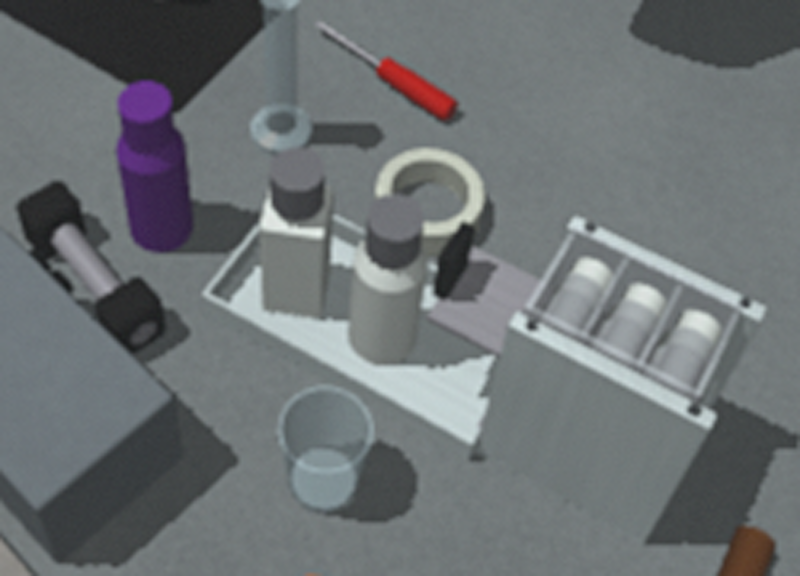

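```bash
python3 - <<'E'
from h import *
from scipy.optimize import least_squares
d=pickle.load(open("c0.pkl","rb"));T=d["top"];S=d["scene"]
tc=lambda *p:np.array(p)/2.35+[170,120]
sc=lambda *p:np.array(p)/3.2+[220,150]
def tri(pt,ps):
    f=lambda X:np.r_[(proj(T,X)[0]-pt),(proj(S,X)[0]-ps)]
    r=least_squares(f,[0.5,0,0.1]);return r.x,np.abs(r.fun).max()
for n,p,z in [("round cap",tc(273,144),.184),("sq cap",tc(341,127),.184),("tab top",tc(234,161),.186),("cup rim",tc(639,258),.088),("cyl top",tc(461,221),.19),("beaker rim",tc(231,57),.095),("tape",tc(330,252),.036),
  ("purple top",tc(456,91),.18)]:
    print(n,p,unproj(T,p,z)[0].round(4))
for n,p,z in [("round cap",sc(395,214),.184),("sq cap",sc(298,164),.184),("tab top",sc(464,232),.186),("beaker",sc(326,430),.095),("purple",sc(145,97),.18)]:
    print(n,p,unproj(S,p,z)[0].round(4))
print("tri round",tri(tc(273,144),sc(395,214)),"sq",tri(tc(341,127),sc(298,164)))
# dispenser fit
L=np.array([[-334,67,32],[-334,-67,32]])/1e3
rim=np.array([tc(374,88),tc(398,184)]); rw=unproj(T,rim,.032);print("tray far",rw.round(4),np.linalg.norm(rw[0]-rw[1]))
rim=np.array([tc(185,135),tc(210,230)]); rw2=unproj(T,rim,.032);print("tray near",rw2.round(4),np.linalg.norm(rw2-rw,axis=1))
h=unproj(T,np.array([tc(47,160),tc(163,130),tc(186,215),tc(70,247)]),.212);print(h.round(4),np.linalg.norm(h-np.roll(h,-1,0),axis=1))
m=unproj(T,np.array([tc(516,182),tc(731,139),tc(760,274),tc(546,318)]),.003);print("mat",m.round(4),np.linalg.norm(m-np.roll(m,-1,0),axis=1),m.mean(0))
E
```

```text
round cap [286.17021277 181.27659574] [0.6082 0.1627 0.184 ]
sq cap [315.10638298 174.04255319] [0.6266 0.0795 0.184 ]
tab top [269.57446809 188.5106383 ] [0.5887 0.2104 0.186 ]
cup rim [441.91489362 229.78723404] [ 0.4578 -0.2973  0.088 ]
cyl top [366.17021277 214.04255319] [ 0.508  -0.0616  0.19  ]
beaker rim [268.29787234 144.25531915] [0.733  0.2209 0.095 ]
tape [310.42553191 227.23404255] [0.4772 0.1004 0.036 ]
purple top [364.04255319 158.72340426] [ 0.6671 -0.0619  0.18  ]
round cap [343.4375 216.875 ] [0.6072 0.1669 0.184 ]
sq cap [313.125 201.25 ] [0.6265 0.0808 0.184 ]
tab top [365.  222.5] [0.5832 0.2155 0.186 ]
beaker [321.875 284.375] [0.74   0.2273 0.095 ]
purple [265.3125 180.3125] [ 0.6658 -0.0587  0.18  ]
tri round (array([0.60706379, 0.16471493, 0.1820012 ]), np.float64(0.6850744841561891)) sq (array([0.62631293, 0.07999589, 0.18313453]), np.float64(0.18058162478547501))
tray far [[0.6965 0.0352 0.032 ]
 [0.5658 0.0068 0.032 ]] 0.13380372931503
tray near [[0.6403 0.2919 0.032 ]
 [0.5112 0.2607 0.032 ]] [0.26279258 0.2596136 ]
[[0.5939 0.4311 0.212 ]
 [0.6259 0.2918 0.212 ]
 [0.5236 0.2662 0.212 ]
 [0.4895 0.4048 0.212 ]] [0.14292291 0.10546867 0.14274168 0.1077399 ]
mat [[ 0.5659 -0.1552  0.003 ]
 [ 0.6163 -0.4502  0.003 ]
 [ 0.4317 -0.4799  0.003 ]
 [ 0.3803 -0.1887  0.003 ]] [0.29923285 0.18701478 0.29572755 0.18861047] [ 0.49853758 -0.31850955  0.003     ]
```

Candidates for the round bottle, as full-image pixels:
- Top view: the grey-capped round bottle in the tray is at (286,181). The purple look-alike is at (362,162), outside the tray. The orange- and brown-capped bottles are at (231,103) and (202,105).
- Square bottle: grey cap at top (315,174) and scene (313,201). Its square shoulder is visible.
- The brown vial at (183,202) is a decoy, and so is the white rack at the right.

I choose the two grey-capped bottles in the tray. Triangulated cap heights are 182–183 mm, against an expected 184 mm. Next I'll check the dispenser model with an overlay.

```bash
cat >> h.py <<'E'
def down(yaw): # yaw rad = direction of tool x
    return (R.from_euler('z',yaw)*R.from_euler('x',np.pi)).as_rotvec()
E
python3 - <<'E'
from h import *
from scipy.optimize import least_squares
d=pickle.load(open("c0.pkl","rb"));T=d["top"];S=d["scene"]
tc=lambda *p:np.array(p)/2.35+[170,120]
L=np.array([[-334,67,32],[-334,-67,32],[-70,56,212],[-70,-56,212],[80,56,212],[80,-56,212]])/1e3
# +y is toward the robot (down in the picture)
px=np.array([tc(398,184),tc(374,88),tc(186,215),tc(163,130),tc(70,247),tc(47,160)])
def W(p,X): c,s=np.cos(p[2]),np.sin(p[2]);X=np.atleast_2d(X);return np.c_[p[0]+c*X[:,0]-s*X[:,1],p[1]+s*X[:,0]+c*X[:,1],X[:,2]]
f=lambda p:(proj(T,W(p,L))-px).ravel()
r=least_squares(f,[.559,.346,1.78],loss='soft_l1');p=r.x;print(p,np.degrees(p[2]),r.fun.round(1))
pickle.dump(p,open("disp.pkl","wb"))
def dr(img,c,pts,col):
    q=proj(c,W(p,np.array(pts)/1e3)); cv2.polylines(img,[np.int32(np.round(q*16))],True,col,1,cv2.LINE_AA,4)
for n,c,(x0,y0,x1,y1),k in(("t",T,(180,130,370,260),4),("s",S,(270,180,470,330),4)):
    k0=3 
    im=c["img"].copy();im=cv2.resize(im,None,fx=k0,fy=k0,interpolation=cv2.INTER_CUBIC)
    cc=dict(c);cc["fx"]*=k0;cc["fy"]*=k0;cc["cx"]=(c["cx"]+.5)*k0-.5;cc["cy"]=(c["cy"]+.5)*k0-.5
    z=32;dr(im,cc,[(-334,67,z),(-334,-67,z),(-66,-67,z),(-66,67,z)],(255,0,0))
    z=212;dr(im,cc,[(-70,56,z),(-70,-56,z),(80,-56,z),(80,56,z)],(0,255,0))
    for g in(0,8):
        z=186;dr(im,cc,[(-129-g,20,z),(-129-g,-20,z),(-141-g,-20,z),(-141-g,20,z)],(255,255,0) if g==0 else (255,0,255))
    cv2.imwrite(f"pics/ov_{n}.png",im[y0*k0:y1*k0,x0*k0:x1*k0,::-1])
E
```

```text
[0.55861484 0.34544285 1.79196215] 102.67186813795438 [ 0.6 -0.3  0.3 -0.2  0.5  1.5  0.8 -1.  -2.3  1.2 -1.7 -0.6]
```

View pics/ov_t.png

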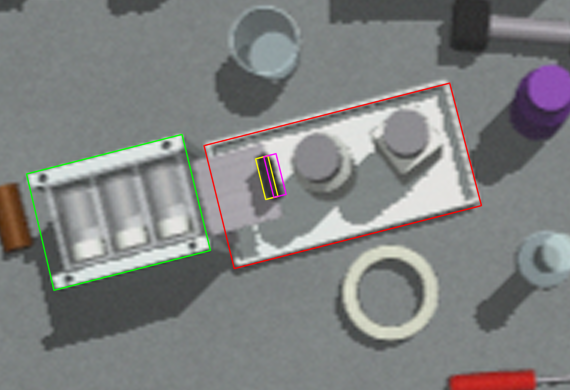

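View pics/ov_s.png

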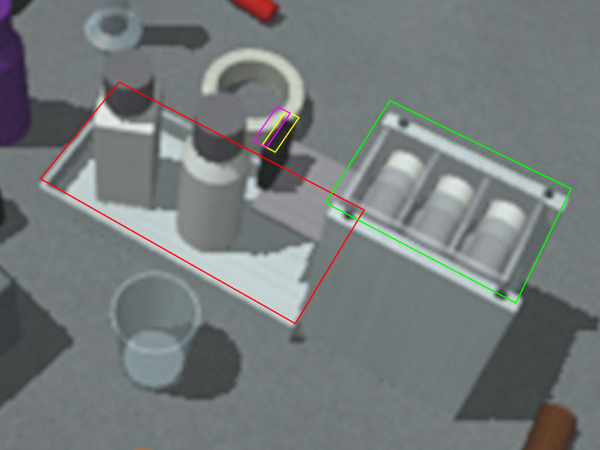

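```bash
python3 - <<'E'
from plant import *
from h import *
p=pickle.load(open("disp.pkl","rb"));yaw=p[2];print(yaw)
o=down(yaw)
for n,P in dict(sq=(.6264,.080),rd=(.6075,.1645),m1=(.5196,-.2337),m2=(.5431,-.3718)).items():
    for z in(.143,.38):
        for y in (yaw,yaw-.5,yaw-.9):
            q=ik([*P,z],down(y));print(n,z,round(y,2),None if q is None else np.round(q,2))
t=read_time()
q0=read_eef_pos();line_to([q0[0],q0[1],.38],vel=.25);print(read_time()-t)
move_pose([.6264,.080,.38],o);print(read_time()-t)
e=(read_eef_pos(),read_orientation());c=capture("wrist");c["e"]=e
pickle.dump(c,open("w1.pkl","wb"));cv2.imwrite("pics/w1.png",c["img"][:,:,::-1]);print(e)
E
```

```text
1.7919621481807635
sq 0.143 1.79 [ 0.02  0.32  1.67  0.    1.16 -0.21]
sq 0.143 1.29 [0.02 0.32 1.67 0.   1.16 0.29]
sq 0.143 0.89 [ 0.02  0.32  1.67 -0.    1.16  0.69]
sq 0.38 1.79 [ 0.02  0.15  1.41  0.    1.58 -0.21]
sq 0.38 1.29 [0.02 0.15 1.41 0.   1.58 0.29]
sq 0.38 0.89 [ 0.02  0.15  1.41 -0.    1.58  0.69]
rd 0.143 1.79 [ 0.15  0.31  1.67  0.    1.16 -0.07]
rd 0.143 1.29 [0.15 0.31 1.67 0.   1.16 0.43]
rd 0.143 0.89 [ 0.15  0.31  1.67 -0.    1.16  0.83]
rd 0.38 1.79 [ 0.15  0.15  1.42  0.    1.57 -0.07]
rd 0.38 1.29 [0.15 0.15 1.42 0.   1.57 0.43]
rd 0.38 0.89 [ 0.15  0.15  1.42 -0.    1.57  0.83]
m1 0.143 1.79 [-0.55  0.19  1.82  0.    1.13 -0.77]
m1 0.143 1.29 [-0.55  0.19  1.82  0.    1.13 -0.27]
m1 0.143 0.89 [-0.55  0.19  1.82 -0.    1.13  0.13]
m1 0.38 1.79 [-0.55  0.02  1.56  0.    1.57 -0.77]
m1 0.38 1.29 [-0.55  0.02  1.56  0.    1.57 -0.27]
m1 0.38 0.89 [-0.55  0.02  1.56 -0.    1.57  0.13]
m2 0.143 1.79 [-0.71  0.37  1.6   0.    1.18 -0.93]
m2 0.143 1.29 [-0.71  0.37  1.6   0.    1.18 -0.43]
m2 0.143 0.89 [-0.71  0.37  1.6  -0.    1.18 -0.03]
m2 0.38 1.79 [-0.71  0.21  1.34  0.    1.58 -0.93]
m2 0.38 1.29 [-0.71  0.21  1.34  0.    1.58 -0.43]
m2 0.38 0.89 [-0.71  0.21  1.34 -0.    1.58 -0.03]
0.7417
3.4417
(array([0.62654651, 0.07898914, 0.37997287]), array([ 1.96432611e+00,  2.45145380e+00, -4.00401333e-04]))
```

View pics/w1.png

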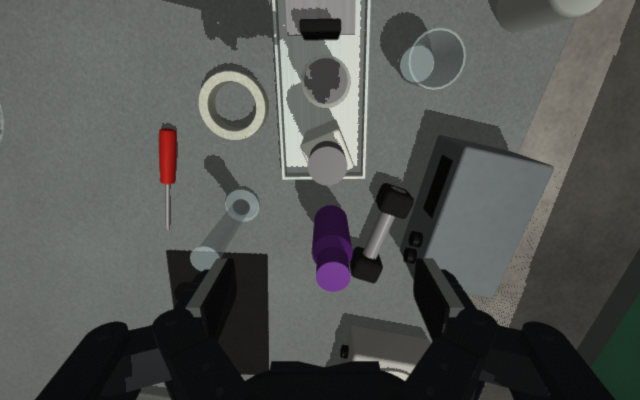

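The wrist view shows the square bottle's cap at (327,164), the round cap at (327,82) and the tab top at (320,20–38). The purple bottle at (332,250) is outside the tray. I'll compute positions and tune the dispenser fit.

```bash
cat >> h.py <<'E'
def wcam(c):
    """wrist capture with c['e']=(pos,ori) -> dict with rvec/tvec"""
    X=np.eye(4);X[:3,:3]=R.from_rotvec(c["e"][1]).as_matrix();X[:3,3]=c["e"][0]
    M=np.linalg.inv(X@np.array(c["tool_from_camera"]))
    k=dict(c);k["rvec"]=R.from_matrix(M[:3,:3]).as_rotvec();k["tvec"]=M[:3,3];return k
def W(p,X):
    c,s=np.cos(p[2]),np.sin(p[2]);X=np.atleast_2d(X)
    return np.c_[p[0]+c*X[:,0]-s*X[:,1],p[1]+s*X[:,0]+c*X[:,1],X[:,2]]
E
python3 - <<'E'
from h import *
c=wcam(pickle.load(open("w1.pkl","rb")))
p=pickle.load(open("disp.pkl","rb"))
for n,u,z in (("sq",(327,164),.184),("rd",(327,82),.184),("tabtop",(320,21),.186),("tabL",(300.5,20),.186),("tabR",(340,20),.186),("cyl top",(205,258),.19),("tray L",(281.5,179),.032),("tray R",(365.5,179),.032)):
    print(n,unproj(c,u,z)[0].round(4))
print("pred tray far L/R",W(p,np.array([[-.334,.067,.032],[-.334,-.067,.032]])).round(4), "tab shut",W(p,[[-.135,0,.168]]).round(4))
k0=2;x0,y0,x1,y1=230,0,430,220
im=cv2.resize(c["img"][y0:y1,x0:x1],None,fx=3,fy=3,interpolation=cv2.INTER_CUBIC)
cv2.imwrite("pics/w1c.png",im[:,:,::-1])
E
```

```text
sq [0.6274 0.0838 0.184 ]
rd [0.6087 0.1667 0.184 ]
tabtop [0.5902 0.2183 0.186 ]
tabL [0.572  0.2151 0.186 ]
tabR [0.6085 0.2233 0.186 ]
cyl top [ 0.5094 -0.0597  0.19  ]
tray L [0.5698 0.0081 0.032 ]
tray R [0.7027 0.0379 0.032 ]
pred tray far L/R [[0.5665 0.0049 0.032 ]
 [0.6973 0.0343 0.032 ]] tab shut [[0.5882 0.2137 0.168 ]]
```

View pics/w1c.png

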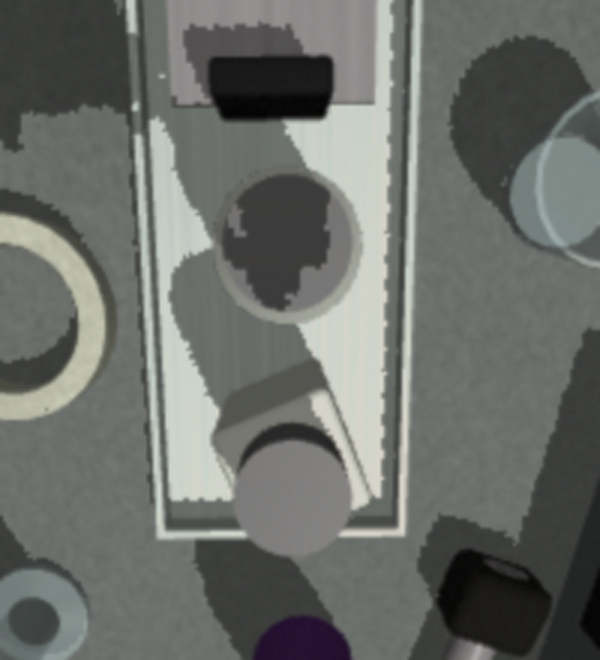

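```bash
python3 - <<'E'
from plant import *
from h import *
p=pickle.load(open("disp.pkl","rb"));yaw=p[2];o=down(yaw)
f0=read_contact_force()
line_to([.627,.082,.20],vel=.25)
h=line_to([.627,.082,.143],vel=.12,stop_force=8);print("hit",h,read_eef_pos())
grab();print("w",read_width(),read_contact_force()-f0)
line_to([.627,.082,.38],vel=.2);dwell(.2)
print("w",read_width(),read_contact_force()-f0,read_time())
c=capture("wrist");cv2.imwrite("pics/w2.png",c["img"][:,:,::-1])
c=capture("scene");cv2.imwrite("pics/s2.png",cv2.resize(c["img"][60:280,200:470],None,fx=2.5,fy=2.5)[:,:,::-1])
E
```

```text
hit False [0.62765225 0.08202333 0.1438196 ]
w 0.5043828339594999 [0.19170467 1.79071286 2.03070638]
w 0.5020970645844482 [-0.78415822  1.76107136 -2.68814813] 7.1333
```

View pics/s2.png

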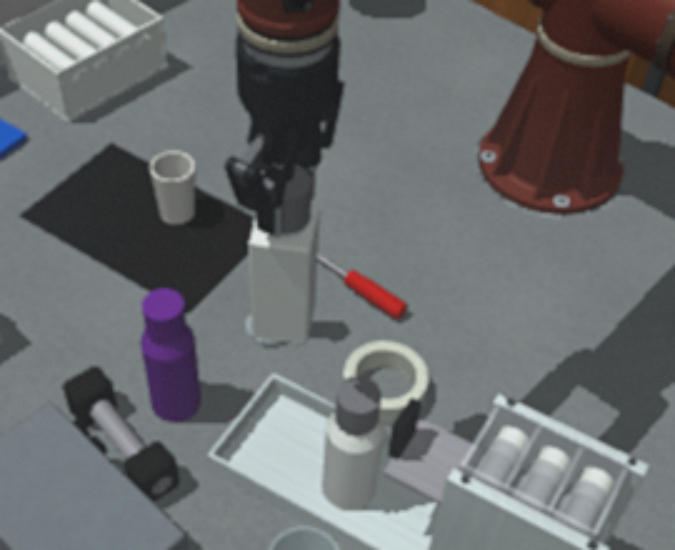

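The square bottle is held upright above the tray, with its cap between the pads. I'll carry it to the mat.

```bash
python3 - <<'E'
from plant import *
from h import *
p=pickle.load(open("disp.pkl","rb"));yaw=p[2]
m=(.5431,-.3718)
move_pose([*m,.385],down(yaw-.73))
line_to([*m,.165],vel=.22);dwell(.2)
h=line_to([*m,.138],vel=.04,stop_force=5);print("hit",h,read_eef_pos(),read_width(),read_time())
c=capture("scene");cv2.imwrite("pics/s3.png",cv2.resize(c["img"][60:280,180:400],None,fx=2.7,fy=2.7)[:,:,::-1])
E
```

```text
hit True [ 0.5430626  -0.37174866  0.14320836] 0.5017820910407047 10.8167
```

View pics/s3.png

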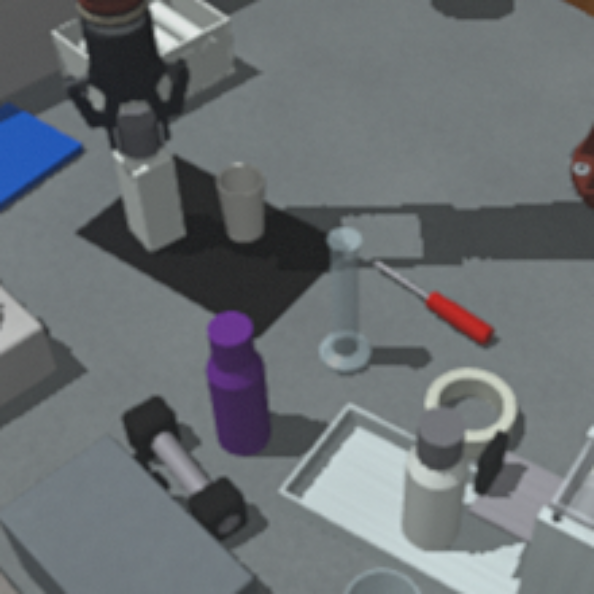

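```bash
python3 - <<'E'
from h import *
d=pickle.load(open("c0.pkl","rb"));S=d["scene"]
print((proj(S,[[.543,-.372,z] for z in(.003,.143,.183)])-[180,60])*2.7)
E
```

```text
[[157.29979809 231.26495491]
 [140.51840801 145.56020183]
 [135.17273393 118.25914543]]
```

Projecting an upright bottle axis gives base (157,231) and top (135,118). That matches the picture, so the bottle is upright on the mat. I'll release it and fetch the round one.

```bash
python3 - <<'E'
from plant import *
from h import *
p=pickle.load(open("disp.pkl","rb"));yaw=p[2];o=down(yaw)
m=(.5431,-.3718)
open_jaws();dwell(.2)
line_to([*m,.22],vel=.12);line_to([*m,.36],vel=.25)
c=capture("scene");cv2.imwrite("pics/s4.png",cv2.resize(c["img"][60:280,180:400],None,fx=2.7,fy=2.7)[:,:,::-1])
a=(.6065,.166)
move_pose([*a,.36],o)
e=(read_eef_pos(),read_orientation());c=capture("wrist");c["e"]=e
pickle.dump(c,open("w3.pkl","wb"));cv2.imwrite("pics/w3.png",c["img"][:,:,::-1]);print(read_time())
E
```

```text
15.1333
```

View pics/s4.png

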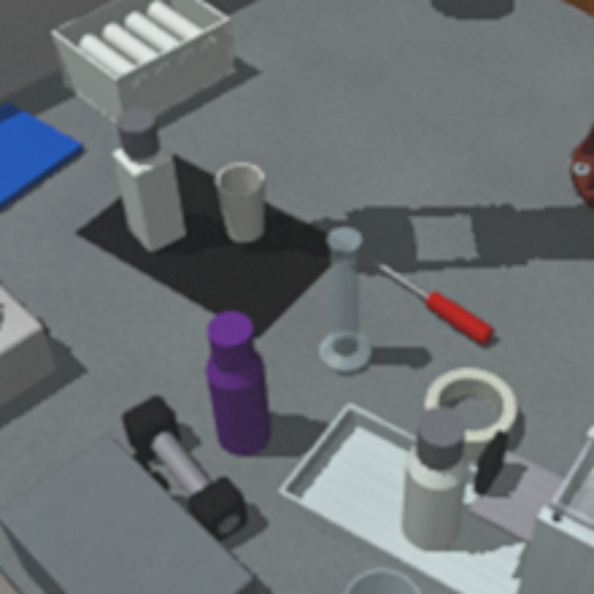

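View pics/w3.png

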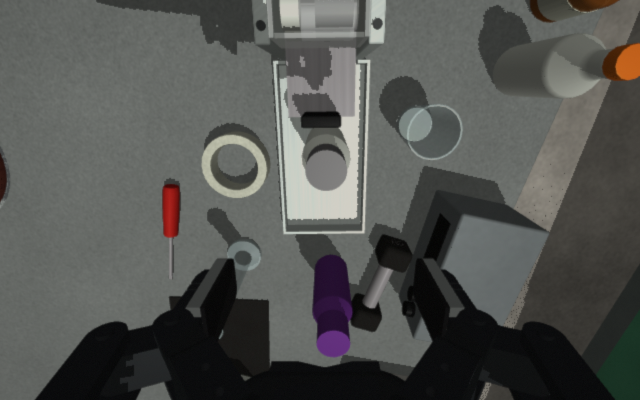

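The square bottle stands free and upright on the mat. In the wrist view the round cap is at about (327,170) and the tab at (321,120).

```bash
python3 - <<'E'
from h import *
c=wcam(pickle.load(open("w3.pkl","rb")))
print(c["e"])
print(unproj(c,(327,170),.184).round(4),unproj(c,(321,117),.186).round(4),unproj(c,[(283.5,233),(364.5,233)],.032).round(4))
im=cv2.resize(c["img"][0:240,240:400],None,fx=3.5,fy=2.5,interpolation=cv2.INTER_CUBIC)
im=cv2.resize(c["img"][50:250,240:400],None,fx=3,fy=3,interpolation=cv2.INTER_CUBIC)
cv2.imwrite("pics/w3c.png",im[:,:,::-1])
E
```

```text
(array([0.60684699, 0.16489325, 0.35992665]), array([ 1.96442614e+00,  2.45123467e+00, -5.43823959e-04]))
[[0.608  0.1681 0.184 ]] [[0.5903 0.2195 0.186 ]] [[0.571  0.0095 0.032 ]
 [0.7016 0.0388 0.032 ]]
```

View pics/w3c.png

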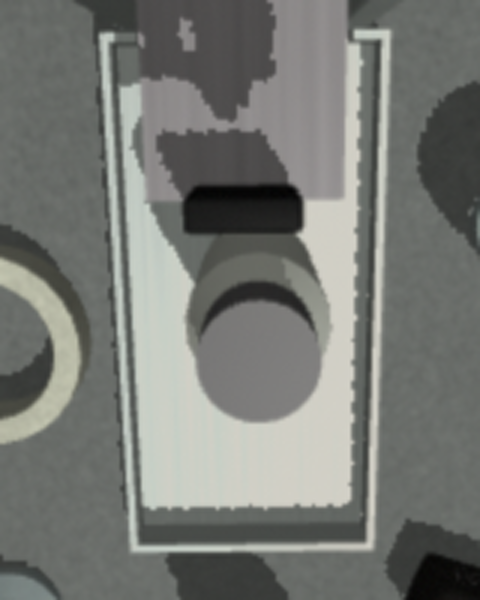

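```bash
python3 - <<'E'
from plant import *
from h import *
p=pickle.load(open("disp.pkl","rb"));yaw=p[2];o=down(yaw)
a=(.607,.1665);f0=read_contact_force()
line_to([*a,.20],vel=.25)
h=line_to([*a,.143],vel=.12,stop_force=8);print("hit",h,read_eef_pos())
grab();print("w",read_width(),read_contact_force()-f0)
line_to([*a,.385],vel=.2);print("w",read_width(),read_contact_force()-f0)
m=(.5196,-.2337)
move_pose([*m,.385],down(yaw-.70))
line_to([*m,.165],vel=.22);dwell(.2)
h=line_to([*m,.138],vel=.04,stop_force=5);print("hit",h,read_eef_pos(),read_width(),read_time())
c=capture("scene");cv2.imwrite("pics/s5.png",cv2.resize(c["img"][60:280,180:400],None,fx=2.7,fy=2.7)[:,:,::-1])
print((proj(c,[[*m,z] for z in(.003,.143,.183)])-[180,60])*2.7)
E
```

```text
hit False [0.60771782 0.16664117 0.1439478 ]
w 0.4977852046253178 [ 0.53686769 -0.35303028  3.47055489]
w 0.5005604030543431 [ 0.03532923  0.57674183 -3.85435341]
hit True [ 0.51946168 -0.23362931  0.14322455] 0.5015851365215758 21.7833
[[241.74736239 278.76870449]
 [231.94479318 193.90436471]
 [228.80883974 166.75529677]]
```

View pics/s5.png

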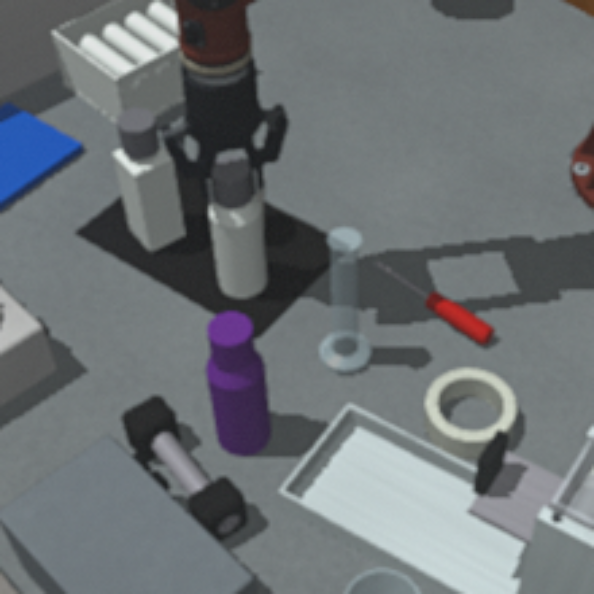

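Its base is at (241,280) and its top at (231,165), as predicted for upright. I'll release it and look at the gate.

```bash
python3 - <<'E'
from plant import *
from h import *
p=pickle.load(open("disp.pkl","rb"));yaw=p[2];o=down(yaw)
m=(.5196,-.2337)
open_jaws();dwell(.2)
line_to([*m,.22],vel=.12);line_to([*m,.34],vel=.25)
a=W(p,[[-.15,0,.34]])[0];move_pose(a,o)
e=(read_eef_pos(),read_orientation());c=capture("wrist");c["e"]=e
pickle.dump(c,open("w4.pkl","wb"));cv2.imwrite("pics/w4.png",c["img"][:,:,::-1]);print(e,read_time())
c=wcam(c);im=cv2.resize(c["img"][0:260,210:440],None,fx=2.3,fy=2.3,interpolation=cv2.INTER_CUBIC);cv2.imwrite("pics/w4c.png",im[:,:,::-1])
c=capture("scene");pickle.dump(c,open("s6.pkl","wb"));cv2.imwrite("pics/s6.png",c["img"][:,:,::-1])
E
```

```text
(array([0.59175074, 0.19794369, 0.33975224]), array([ 1.96444999e+00,  2.45130641e+00, -1.08764792e-03])) 25.6417
```

View pics/w4c.png

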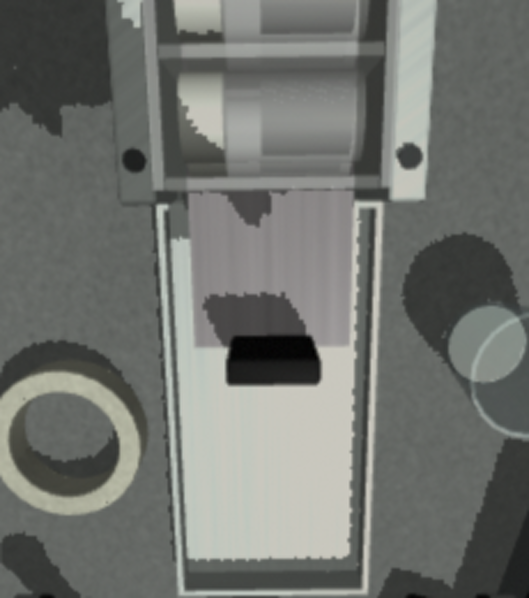

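View pics/s6.png

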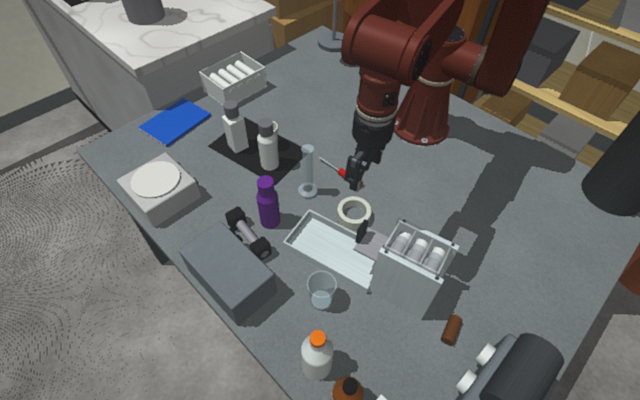

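```bash
python3 - <<'E'
from h import *
c=wcam(pickle.load(open("w4.pkl","rb")))
p=pickle.load(open("disp.pkl","rb"))
def loc(w):
    w=np.atleast_2d(w);v=w[:,:2]-p[:2];c_,s=np.cos(p[2]),np.sin(p[2]);return np.c_[c_*v[:,0]+s*v[:,1],-s*v[:,0]+c_*v[:,1],w[:,2]].round(4)
cc=lambda x,y:(x/2.3+210-.28,y/2.3-.28)
for n,u,z in (("tab top",cc(273.5,373),.186),("tab tl",cc(226,384),.186),("tab tr",cc(321,384),.186),("tab +x edge",cc(273,362),.186),
  ("plate L at edge",cc(196,345),.131),("plate R",cc(350,345),.131),("tray L",cc(180,594),.032),("tray R",cc(366,594),.032),("housing front L",cc(120,202),.212),("front R",cc(425,199),.212),
  ("tray rim near L", cc(158,206),.032),("near R",cc(382,203),.032)):
    w=unproj(c,u,z);print(n,w[0].round(4),loc(w)[0])
E
```

```text
tab top [0.5912 0.2149 0.186 ] [-0.1345 -0.0032  0.186 ]
tab tl [0.5728 0.206  0.186 ] [-0.1392  0.0168  0.186 ]
tab tr [0.6117 0.2147 0.186 ] [-0.1392 -0.0231  0.186 ]
tab +x edge [0.59   0.2194 0.186 ] [-0.1298 -0.003   0.186 ]
plate L at edge [0.5545 0.2079 0.131 ] [-0.1333  0.0342  0.131 ]
plate R [0.628  0.2244 0.131 ] [-0.1333 -0.0412  0.131 ]
tray L [0.5716 0.0101 0.032 ] [-0.3301  0.0609  0.032 ]
tray R [0.7001 0.0389 0.032 ] [-0.3301 -0.0708  0.032 ]
housing front L [0.523 0.269 0.212] [-0.0667  0.0515  0.212 ]
front R [0.6278 0.2935 0.212 ] [-0.0659 -0.0561  0.212 ]
tray rim near L [0.5119 0.2635 0.032 ] [-0.0697  0.0636  0.032 ]
near R [0.6403 0.2939 0.032 ] [-0.0682 -0.0684  0.032 ]
```

```bash
python3 - <<'E'
from plant import *
from h import *
p=pickle.load(open("disp.pkl","rb"));yaw=p[2];o=down(yaw)
u=np.array([np.cos(yaw),np.sin(yaw),0]) # disp +x
a=np.array([.591,.2148,.145])
line_to([a[0],a[1],.23],vel=.25);f0=read_contact_force()
h=line_to(a,vel=.1,stop_force=6);print("hit",h,read_eef_pos(),read_contact_force()-f0)
grab();print("w",read_width(),read_contact_force()-f0)
b=a-u*.0485
h=line_to(b,vel=.06,stop_force=20);print("hit",h,read_eef_pos(),read_contact_force()-f0,read_width())
dwell(1.0)
print(read_time())
for n in("scene","top","wrist"):
    c=capture(n);k=c["img"]
    x0,y0,x1,y1={"scene":(260,150,480,330),"top":(160,130,380,260),"wrist":(150,0,500,260)}[n]
    cv2.imwrite(f"pics/g_{n}.png",cv2.resize(k[y0:y1,x0:x1],None,fx=2.2 if n=="wrist" else 3,fy=2.2 if n=="wrist" else 3,interpolation=cv2.INTER_CUBIC)[:,:,::-1])
E
```

```text
hit False [0.59175526 0.21497255 0.14594236] [ 0.38625321 -1.0519436   0.54637009]
w 0.4615249467656193 [ 1.05579657 -0.32650979  2.4450985 ]
hit False [0.60284561 0.16744062 0.14583159] [5.12203644 1.94009823 5.07710167] 0.4591812998377742
29.7333
```

View pics/g_scene.png

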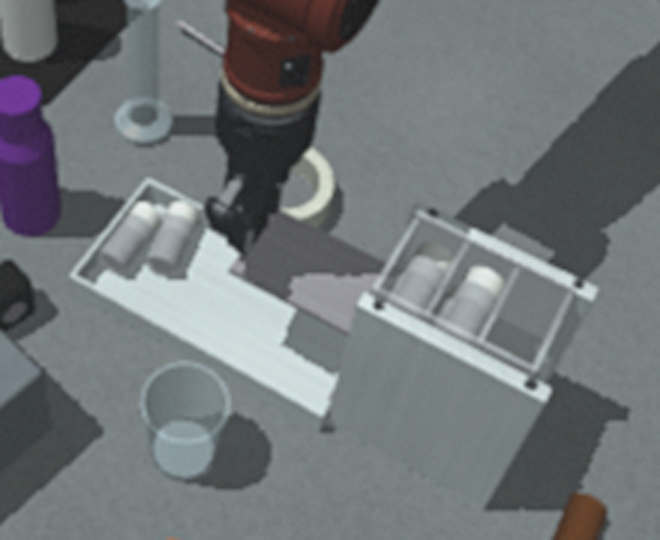

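View pics/g_top.png

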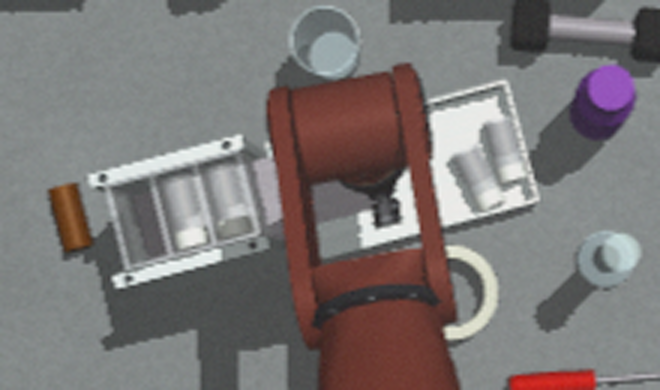

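View pics/g_wrist.png

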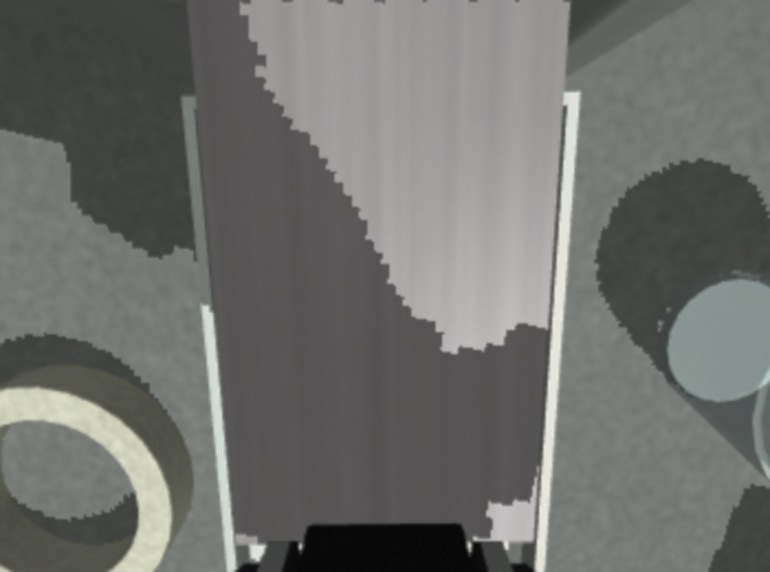

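Two vials lie at the tray's far end, the back bay is empty, and the middle and front bays still hold theirs. I'll push the gate shut until it stops.

```bash
python3 - <<'E'
from plant import *
from h import *
p=pickle.load(open("disp.pkl","rb"));yaw=p[2];o=down(yaw)
u=np.array([np.cos(yaw),np.sin(yaw),0]);a=np.array([.591,.2148,.145]);f0=read_contact_force()
s=lambda:float((read_eef_pos()-a)@u)
h=line_to(a-u*.004,vel=.06,stop_force=25);print("hit",h,s(),(read_contact_force()-f0)@u)
h=line_to(a+u*.014,vel=.02,stop_force=12);print("hit",h,s(),(read_contact_force()-f0)@u,read_contact_force()-f0)
print(read_time())
E
```

```text
hit False -0.004701902649024901 -2.61248331537262
hit True 0.00181640527489032 -3.0332135593838023 [-2.86990862 -3.7542213  -1.91155434]
31.35
```

```bash
python3 - <<'E'
from plant import *
from h import *
p=pickle.load(open("disp.pkl","rb"));yaw=p[2];o=down(yaw)
u=np.array([np.cos(yaw),np.sin(yaw),0]);a=np.array([.591,.2148,.145]);f0=read_contact_force()
s=lambda:float((read_eef_pos()-a)@u)
h=line_to(a+u*.012,vel=.02,stop_force=20);print("hit",h,s(),(read_contact_force()-f0)@u,read_width())
open_jaws();dwell(.1);e=read_eef_pos();line_to([e[0],e[1],.24],vel=.12)
b=W(p,[[-.15,0,.34]])[0];line_to(b,vel=.25)
e=(read_eef_pos(),read_orientation());c=capture("wrist");c["e"]=e;pickle.dump(c,open("w5.pkl","wb"))
cv2.imwrite("pics/w5c.png",cv2.resize(c["img"][0:260,210:440],None,fx=2.3,fy=2.3,interpolation=cv2.INTER_CUBIC)[:,:,::-1]);print(read_time())
E
```

```text
hit True 0.001586549233249257 0.7790540615632516 0.4584569449349706
33.925
```

View pics/w5c.png

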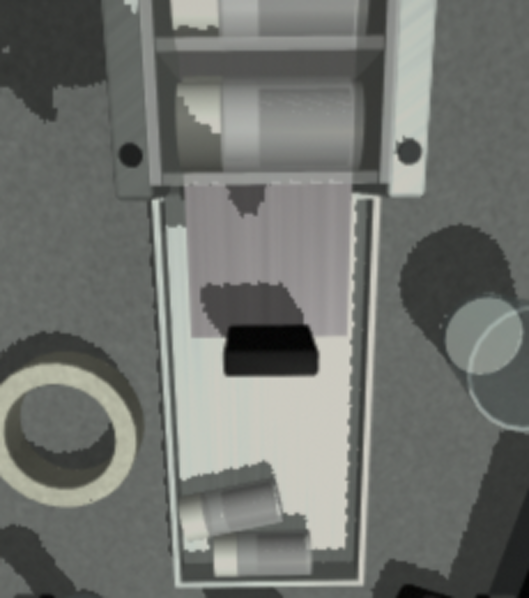

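```bash
python3 - <<'E'
from h import *
p=pickle.load(open("disp.pkl","rb"))
def loc(w):
    w=np.atleast_2d(w);v=w[:,:2]-p[:2];c_,s=np.cos(p[2]),np.sin(p[2]);return np.c_[c_*v[:,0]+s*v[:,1],-s*v[:,0]+c_*v[:,1],w[:,2]].round(4)
cs=[wcam(pickle.load(open(f"w{i}.pkl","rb"))) for i in(4,5)]
ims=[cv2.resize(c["img"][50:180,250:400],None,fx=5,fy=5,interpolation=cv2.INTER_CUBIC)[:,:,::-1] for c in cs]
for k,im in enumerate(ims): cv2.imwrite(f"pics/tab{k}.png",np.clip(im.astype(int)*2,0,255).astype(np.uint8)[:600])
for c in cs:
    # model at gate=0 in wrist camera: predict tab top -x edge row, tray far rim outer row, housing front row at dispenser pose p shifted 4 mm
    q=p.copy();q[:2]+=.0038*np.array([np.cos(p[2]),np.sin(p[2])])-.0033*np.array([-np.sin(p[2]),np.cos(p[2])])
    print(proj(c,W(q,np.array([[-.129,0,.186],[-.141,0,.186],[-.129,0,.131],[-.334,0,.032],[-.07,0,.212],[-.149,0,.186]]))).round(1).tolist())
    g=c["img"].astype(int).sum(2)
    print("col330 rows",[(r,int(g[r,330])) for r in range(140,172)])
E
```

```text
[[328.8, 152.3], [328.7, 164.6], [328.3, 142.5], [327.4, 258.0], [329.4, 86.8], [328.7, 172.7]]
col330 rows [(140, 218), (141, 217), (142, 218), (143, 218), (144, 206), (145, 154), (146, 50), (147, 16), (148, 18), (149, 15), (150, 22), (151, 18), (152, 14), (153, 22), (154, 15), (155, 20), (156, 47), (157, 73), (158, 85), (159, 90), (160, 93), (161, 98), (162, 99), (163, 104), (164, 101), (165, 109), (166, 182), (167, 385), (168, 571), (169, 590), (170, 589), (171, 588)]
[[327.9, 150.4], [327.8, 162.8], [327.2, 139.9], [325.9, 254.3], [328.7, 84.9], [327.8, 170.8]]
col330 rows [(140, 200), (141, 117), (142, 40), (143, 20), (144, 18), (145, 20), (146, 20), (147, 20), (148, 19), (149, 18), (150, 19), (151, 23), (152, 47), (153, 71), (154, 85), (155, 89), (156, 97), (157, 101), (158, 101), (159, 103), (160, 105), (161, 107), (162, 146), (163, 332), (164, 575), (165, 599), (166, 597), (167, 598), (168, 598), (169, 597), (170, 597), (171, 597)]
```

View pics/tab1.png

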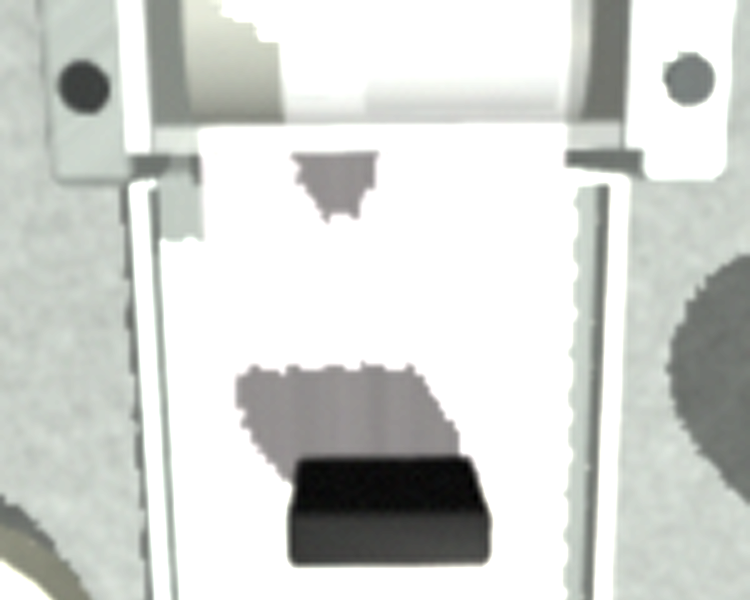

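The tab edge is now at row 162.7, and the model for a shut gate predicts 162.8. Before the push it was 2.2 px off. Two pushes stopped at the same place, so the gate is shut. One final look.

```bash
python3 - <<'E'
from plant import *
import cv2
move_pose([.50,.05,.40],read_orientation())
c=capture("scene");cv2.imwrite("pics/f_s.png",cv2.resize(c["img"][60:340,130:480],None,fx=2.1,fy=2.1,interpolation=cv2.INTER_CUBIC)[:,:,::-1])
c=capture("top");cv2.imwrite("pics/f_t.png",c["img"][:,:,::-1]);print(read_time(),read_contact_force())
E
```

```text
34.7917 [ 0.70589294 -0.68811006  0.20096393]
```

View pics/f_s.png

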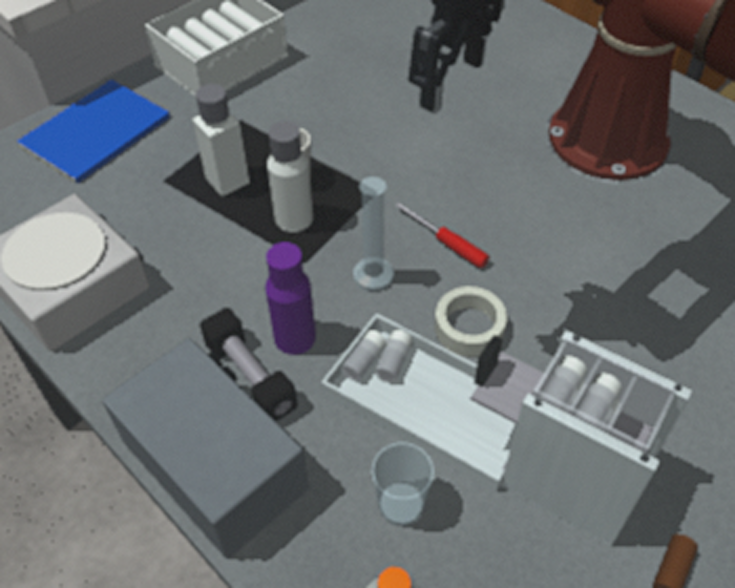

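View pics/f_t.png

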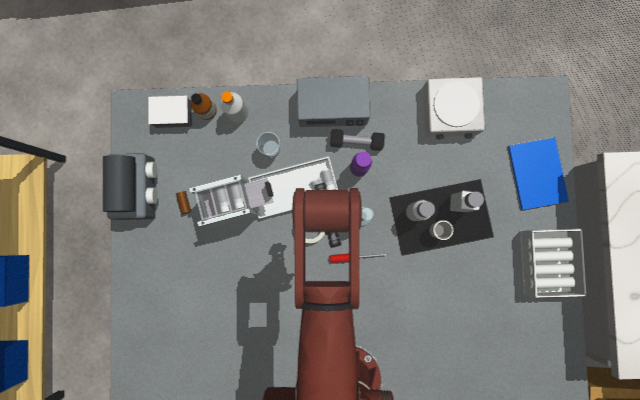

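Everything is in place: both bottles are upright on the mat beside the cup, two vials are in the tray, four are still in the bays, and the bystanders haven't moved.

```bash
python3 -c "
from plant import *
print(hand_in(),read_time())"
```

```text
the job is handed in; nothing more can be done
the job is handed in; nothing more can be done
```

The job is done and handed in at about 35 s of the 72 s allowed.

- **Bottles:** I moved the square bottle and then the round one by their caps from the tray to the black mat. The last pictures show both upright on it, beside the cup.
- **Gate:** I pulled it about 50 mm. The two back-bay vials rolled into the tray and the other four stayed in their bays. I then pushed it back until two pushes stopped within 0.3 mm of each other.
- **Last checks:** The tab sat where the model predicts for a shut gate (row 162.7 against 162.8). The bystanders looked unmoved in the last pictures, except the tape roll, which the arm partly hid from the top camera but looked in place in the scene view. The gripper was clear of everything.
- **Disagreements:** The cameras disagreed by 2–5 mm on the dispenser's position, so for the gate I went by the wrist view. From that I took the gate to be about 3.5 mm ajar at the start, but the stop came after only about 1.7 mm. One tab check, its foot edge, was about 1.4 px off the model.

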